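# Lid the dowel tin, then lift its dust cover alone

### The arm

A 7-joint arm with a two-finger parallel gripper is mounted at the origin on the work surface. World frame = base frame: x ahead of the robot, y to its left, z up, the work surface at z = 0. Lengths are in m, angles in rad, forces in N, time in s.
With the tool pointing down it reaches from about 0.425 to 0.95 m from the base axis. Payload 4.7 kg.
Tool frame: the origin (TCP) lies between the finger pads; the fingertips stand 25 mm ahead of it and the grasp point (between the pads) lies 6 mm ahead of it; x points along the fingers, z is the direction in which the jaws open and shut, and the axes are right-handed (so a half turn about x gives the same grasp; the last joint's range is limited). The gripper opens to 85 mm and grips with 20 to 120 N. Pads are 22 mm wide; open, the fingers measure 114 mm over their backs; the gripper's body (76 mm by 85 mm) begins 54 mm behind the grasp point. The pads swing forward as they close: fully open they stand 13 mm farther back than shut.
Start: joints at [-1.183, 0.469, -0.049, 1.532, 0.024, 1.141, -0.082], TCP at [0.273, 0.617, 0.256] pointing down, gripper open.
Joint ranges: [-2.59, 2.59], [-0.33, 1.99], [-1.39, 1.29], [0.1, 2.45], [-1.04, 4.18], [0.21, 1.99], [-2.66, 2.66]. Speed limits (rad/s): [2.57, 2.57, 3.14, 3.14, 3.14, 3.14, 3.14].

### API

Orientations are given as a 3x3 rotation matrix whose columns are the frame's x, y, z axes.
In Python, from rig import * gives the robot as it stands. Calls block until the motion is done:
- movep(position, orientation): joint-space move of the TCP to a pose.
- move_l(position, attitude=None, feed=0.15, until_force=None): straight line of the TCP; attitude=None keeps the orientation; feed is the mean speed in m/s. With until_force (N) it stops when the force on the tool has changed by that much, and returns True; else False.
- move_joints(angles): joint-space move.
- command_gripper(opening, newtons=None): finger opening in m; newtons is the grip in N (None keeps the last); returns when the fingers have stopped.
- sleep(seconds).
- inverse_kinematics(position, orientation): joint angles nearest the present ones, or None.
- sense(): the state.
- camera(name): name is "scene" or "top" or "wrist"; returns (picture, depth): 420x560x3 uint8, red, green, blue; 420x560 float32, m along the optical axis (not along the pixel's ray), 0 where there is no reading.
- camera_params(name): a dict with "K" (3x3 intrinsics, pixels), "position" and "rotation" of the camera in the world; the wrist camera has in their place "tool_from_camera" (4x4, takes a point from camera to tool coordinates, whose origin is the TCP and whose axes are the tool frame's). Camera axes: x right, y down, z forward; pixel columns grow to the right and rows downward; lengths in m; the calibration is good to about 2 mm. A picture is of the moment at which its call begins: read the wrist's pose just before it. camera_params takes no time and is no camera call.
A pose or a line that the arm cannot do raises Unreachable and nothing moves.
- finish_job(): hands the job in, once; it reports no verdict.
The state is a dict: "time_s": time; "joint_pos": joint angles; "qd": joint speeds; "joint_efforts": joint torques, N m; "position": TCP position; "tcp_rot": TCP orientation; "wrist_force": force on the tool from outside, world axes, zero at the start; "ft_torque": the same for the moment, N m; "finger_gap": finger opening in m.
Only numpy, scipy, OpenCV 4.12 (cv2) and the standard library are available. Lean on these libraries where they do the work, as an engineer would, in place of code of your own. Each camera call takes 0.05 s, during which the arm holds its last target. There are 200 camera calls.

### The job

Slide the two-part lid set out from under the lips of its wooden rack and, carrying it by the wooden knob, lower it without dropping it onto the open tin of dowels until both lids sit fully home; let go of the knob. Then take the outer lid by its collar and lift it alone, clear above the knob, leaving the inner lid seated in the tin, and finish while still holding the outer lid level in the air, touching nothing else. The lids must not come apart before they are on the tin, the tin stays upright where it is, and the other things on the bench are left alone.

Things in the scene. Friction and masses are not known exactly. Their poses are not given: they have to be found in the camera images.
- rack: Wooden lid rack fixed to the bench: runner board 6 mm thick, x -115 to +100, y +-72 mm. Over x -10 to +100: side walls (inner faces y +-60 mm) with lips, 27 to 35 mm high, overhanging inwards to y +-44 mm; back stop at x=+100, 35 mm high. Origin on the bench, on the centre line; x points to the back stop, the lid set slides out towards -x.
- rack_exit (a point): Point on the runner board (6 mm above the bench), on the rack's centre line at x=-64 mm: open area in front of the lips. The lips overhang the lid set's rim, 4 mm above it: it must be slid out level and is free to lift once its centre is past x=-50 mm.
- inner_lid: Inner lid, metal, 0.15 kg: flange 100 mm across, 4 mm thick; below it a plug 84 mm across (tapering to 76), 10 mm deep; above it a 12 mm stem and an upright wooden knob 24 mm across, 29 to 53 mm above the origin. Origin: centre of the flange's underside. z up. At the start its plug stands on the rack's board (origin 16 mm above the bench), its centre 18 to 36 mm along the rack's +x.
- knob (a point): Centre of the wooden knob of the inner lid (41 mm above that lid's origin, 24 mm across, 24 mm tall). Lifting here lifts both lids.
- outer_lid: Outer lid (dust cover), metal, 0.12 kg, lying loose on the inner lid's flange: plate 111 mm across, 3 mm thick, skirt 8 mm down (105 mm inside), upright collar round a 38 mm hole through which the inner lid's knob stands. Origin: centre of the plate's underside, 4 mm above the inner lid's origin when nested; the knob's top is 49 mm above this origin. z up. Draws off straight up.
- collar (a point): Centre of the collar of the outer lid: a tube 46 mm outside, 38 mm inside, from 3 to 23 mm above that lid's origin (this point: 14 mm). Gripped from above by its outside with the knob standing between the fingers; the knob's top is 35 mm above this point when nested.
- tin: Open round tin, light metal, loose on the bench, 98 mm across, 92 mm inside (3 mm wall), 70 mm tall, about 0.6 kg, holding dowels that stay 15 mm below the rim. Origin: centre of its underside. z up. Inner lid's plug fits with about 3 mm of play all round.
- tin_mouth (a point): Centre of the tin's mouth, level with its rim, 70 mm above its underside; the inner lid's origin comes here when seated.
- sanding_block: Bystander: cork sanding block 100 x 50 x 30 mm. Origin: centre of underside.
- filler_jar: Bystander: closed jar 56 mm across, 70 mm tall. Origin: centre of underside.
- glue_bottle: Bystander: white bottle 60 mm across, 150 mm tall. Origin: centre of underside.
- wax_tin: Bystander: closed low tin, 90 mm across, 50 mm tall. Origin: centre of underside.
- hammer: Bystander: hammer lying on the bench, origin at its underside, x along the handle towards the head.
- offcut: Bystander: wooden offcut 160 x 60 x 35 mm. Origin: centre of underside.

How it is judged:
On the way, in this order (a step that is already met when the one before it is completed fails the run):
1. the lid set, still nested, has been slid out from under the rack's lips (x of inner_lid in the frame of rack below -0.05 m and z of outer_lid in the frame of inner_lid below 0.008 m), for 0.1 s.
2. both lids are seated on the tin and the knob has been let go (distance between inner_lid and tin_mouth below 0.007 m and z of inner_lid in the frame of tin below 0.0725 m and angle between the z axis of inner_lid and the z axis of tin, either way round below 0.06 rad and z of outer_lid in the frame of inner_lid below 0.007 m and contact force between the fingers and inner_lid below 0.1 N), for 0.2 s.
At the end, for the whole second after the job is handed in: Inner lid home in the upright tin (within 7 mm of the mouth's centre, at most 2.5 mm proud, 0.06 rad of square), untouched by robot and outer lid; outer lid held still by the fingers, within 0.25 rad of level, 54 mm or more above the inner lid's origin, touching only the gripper (distance between inner_lid and tin_mouth below 0.007 m and z of inner_lid in the frame of tin below 0.0725 m and angle between the z axis of inner_lid and the z axis of tin, either way round below 0.06 rad and z of outer_lid in the frame of inner_lid above 0.054 m and angle between outer_lid's own z axis and vertical below 0.25 rad and contact force between the fingers and outer_lid above 1 N and contact force between each of outer_lid, the fingers, the arm and inner_lid below 0.1 N and contact force between each of outer_lid, the arm and tin below 0.1 N and linear speed of each of outer_lid, inner_lid below 0.03 m/s and angle between tin's own z axis and vertical below 0.1 rad and contact force between outer_lid and sanding_block below 0.1 N and contact force between outer_lid and filler_jar below 0.1 N and contact force between outer_lid and glue_bottle below 0.1 N and contact force between outer_lid and wax_tin below 0.1 N and contact force between outer_lid and hammer below 0.1 N and contact force between outer_lid and offcut below 0.1 N and contact force between outer_lid and rack below 0.1 N); the arm keeps its last pose, push and grip.
It fails at once if the lids come apart (more than 10 mm) while the inner lid is not seated in the tin (z of outer_lid in the frame of inner_lid above 0.014 m and not (distance between inner_lid and tin_mouth below 0.01 m and z of inner_lid in the frame of tin below 0.075 m)).
It fails at once if the inner lid is dropped or thrown (moves faster than 0.35 m/s with no finger on it) (linear speed of inner_lid above 0.35 m/s and contact force between the fingers and inner_lid below 0.05 N).
It fails at once if the tin is pushed more than 30 mm or tipped more than 0.35 rad (distance of tin from where it was at the start of the episode above 0.03 m or angle between tin's own z axis and vertical above 0.35 rad).
It fails at once if a bystander is moved more than 30 mm (distance of any of sanding_block, filler_jar, glue_bottle, wax_tin, hammer, offcut from where it was at the start of the episode above 0.03 m).
It also fails if it takes over 56 s, if anything falls off the work surface, if the arm or the gripper's body presses on something with over 40 N, if the wrist force passes 120 N, or if a joint passes its speed limit or range.

## Working session

There is one attempt and no reset: what is moved stays moved. The work goes in short steps, each a Python script; the robot and the scene stay as the last script left them, time stands still between calls to the robot, and variables do not carry over. Pictures are saved under pics/ and viewed, about 8 in all and at most 12, crops included, and the job is handed in when it is done.

```bash
mkdir -p pics; ls; python3 - <<'E'
from rig import *
import cv2,numpy as np
for n in ("top","scene"):
    p,d=camera(n); c=camera_params(n)
    cv2.imwrite(f"pics/{n}0.png",p[:,:,::-1]); np.savez(f"{n}0.npz",p=p,d=d,K=c["K"],t=c["position"],R=c["rotation"])
    print(n,c)
print(sense())
E
```

```text
pics
top {'K': array([[379.17427691,   0.        , 281.86218575],
       [  0.        , 379.17427691, 214.45372095],
       [  0.        ,   0.        ,   1.        ]]), 'position': array([0.51304602, 0.00726689, 1.07029497]), 'rotation': array([[ 0.00757327, -0.99607504,  0.08818821],
       [-0.99996967, -0.00770405, -0.00114262],
       [ 0.00181754, -0.08817688, -0.99610317]])}
scene {'K': array([[427.5663162 ,   0.        , 287.96766998],
       [  0.        , 427.5663162 , 210.31733932],
       [  0.        ,   0.        ,   1.        ]]), 'position': array([1.21372511, 0.31327611, 0.95672792]), 'rotation': array([[-0.45061975,  0.69948554, -0.55467271],
       [ 0.89271523,  0.35389021, -0.27896457],
       [ 0.00116156, -0.62087172, -0.78391132]])}
{'time_s': 0.1, 'joint_pos': array([-1.18288259,  0.46941322, -0.04859217,  1.53360616,  0.02409978,
        1.14097333, -0.0823069 ]), 'qd': array([-2.52812018e-04, -3.16995504e-03, -3.60804678e-04, -4.54856547e-03,
        3.56159281e-05, -6.32783526e-04, -1.78591825e-04]), 'joint_efforts': array([ 4.60132269e-04, -5.11515033e+01, -4.70317702e-02, -2.38390464e+01,
        1.07315680e-02,  4.34384405e-03, -9.38086686e-06]), 'position': array([0.27306315, 0.61676824, 0.25531753]), 'tcp_rot': array([[-6.75666483e-04, -9.14391750e-01,  4.04829929e-01],
       [-1.68402427e-03,  4.04830488e-01,  9.14390201e-01],
       [-9.99998354e-01, -6.39206143e-05, -1.81338829e-03]]), 'wrist_force': array([-0.44357858, -0.74216265, -0.10850726]), 'ft_torque': array([-0.03726763, -0.02878776,  0.01272801]), 'finger_gap': 0.08562520854687486}
```

View pics/top0.png

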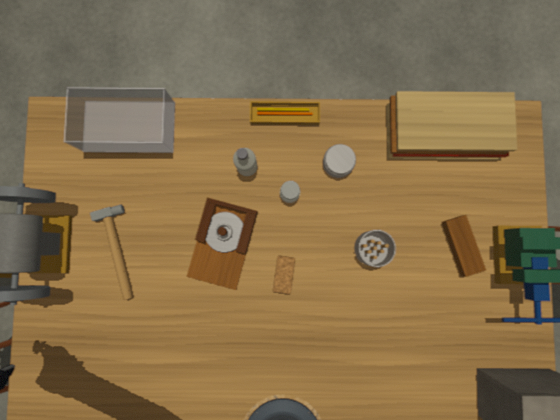

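View pics/scene0.png

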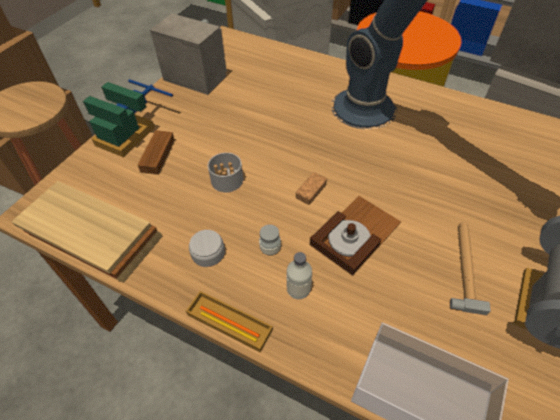

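Top view: rack centred near (223,243), opening towards the robot (image bottom), knob at about (224,232), and tin at (375,249). I'll measure these in the top view, then refine with the wrist camera.

```bash
cat > h.py <<'E'
import numpy as np,cv2
def cast(uv,K,R,t,z):
    uv=np.atleast_2d(uv).astype(float); r=np.c_[(uv-K[[0,1],[2,2]])/K[0,0],np.ones(len(uv))]@R.T
    return t+r*((z-t[2])/r[:,2])[:,None]
def cloud(d,K,R,t):
    v,u=np.indices(d.shape); c=np.dstack([(u-K[0,2])/K[0,0]*d,(v-K[1,2])/K[1,1]*d,d])
    return c@R.T+t
def big(m):
    cs=cv2.findContours(m.astype(np.uint8),cv2.RETR_EXTERNAL,cv2.CHAIN_APPROX_NONE)[0]
    return max(cs,key=cv2.contourArea)
def down(psi):  # tool x down, jaws (tool z) along heading psi
    x=np.array([0,0,-1.]);z=np.array([np.cos(psi),np.sin(psi),0]);return np.c_[x,np.cross(z,x),z]
E
python3 - <<'E'
from h import *
f=np.load("top0.npz");p,d,K,t,R=[f[k] for k in "pdKtR"]
P=cloud(d,K,R,t); hsv=cv2.cvtColor(p,cv2.COLOR_RGB2HSV); S=hsv[...,1]
def win(a,b,c,e):
    m=np.zeros(d.shape,bool);m[c:e,a:b]=1;return m
z=P[...,2]
print("bench z",np.median(z[310:330,300:400]))
# lid plate
m=win(200,250,205,260)&(S<60)
c=big(m);(u,v),r=cv2.minEnclosingCircle(c);h=cast([u,v],K,R,t,.023);print("lid",u,v,r,h,r*2*(1.047)/K[0,0])
m=win(350,400,225,275)&(z>.06); c=big(m);(u,v),r=cv2.minEnclosingCircle(c);print("tin",u,v,r,cast([u,v],K,R,t,.07),r*2/K[0,0])
m=win(200,250,205,260)&(z>.045);print("knob",m.sum(),np.median(P[m],0) if m.any() else 0,z[m])
# board/rack
m=win(180,265,190,300)&(z>.022)&(S>90);q=P[m];print("lips",len(q),q.min(0),q.max(0),np.median(q,0))
m=win(180,265,190,300)&(z>.025)|(win(180,265,190,300)&(z>.003));
b=cv2.minAreaRect(P[m][:,:2].astype(np.float32));print("rack rect",b, m.sum())
print(cv2.boxPoints(b))
E
```

```text
bench z -0.002403602673145655
lid 223.8678436279297 231.46255493164062 20.254051208496094 [[0.55738235 0.16583283 0.023     ]] 0.11185353494036393
tin 376.0394592285156 248.0 19.06583023071289 [[ 0.51498444 -0.24213706  0.07      ]] 0.10056499816494827
knob 85 [0.55464554 0.16400294 0.06608398] [1.07029497 1.07029497 1.07029497 1.07029497 1.07029497 1.07029497
 0.06461138 0.06840816 0.06698678 0.06695883 0.06778764 0.0659672
 0.06396114 0.06407666 0.06472016 0.06657902 0.06579635 0.06574552
 0.05344054 0.06645163 0.06575338 0.06741997 0.06425594 0.06819759
 0.06483861 0.06512458 0.06498639 0.04916566 0.07055285 0.06641877
 0.06396615 0.06487734 0.06518388 0.06321792 0.06722699 0.06737556
 0.07018272 0.05236978 0.06652405 0.0701581  0.06686861 0.06501556
 0.06608398 0.06334537 0.06983491 0.06888927 0.06464855 0.05423363
 0.06594826 0.06554649 0.06642016 0.06883368 0.06290786 0.06840605
 0.06688521 0.06596727 0.06935965 0.05469759 0.06638267 0.06617406
 0.06654916 0.06349253 0.0660142  0.0673762  0.06188225 0.06141051
 0.04718836 0.06440122 0.06993082 0.06322755 0.06556676 0.06595387
 0.06553653 0.05555899 0.06673621 0.06535227 0.06639959 0.06234656
 0.04940327 1.07029497 1.07029497 1.07029497 1.07029497 1.07029497
 1.07029497]
lips 1119 [0.49875067 0.00726689 0.02252557] [0.65154464 0.2455587  1.07029497] [0.58049005 0.15800137 0.03269728]
rack rect ((0.5374192595481873, 0.1791571080684662), (0.2932349443435669, 0.26736950874328613), 31.5728759765625) 3491
[[ 0.34250984  0.21628678]
 [ 0.48249984 -0.01150531]
 [ 0.73232865  0.14202744]
 [ 0.5923387   0.36981952]]
```

```bash
cat >> h.py <<'E'
def wrist_view(rig,name):
    s=rig.sense(); p,d=rig.camera("wrist"); c=rig.camera_params("wrist"); T=np.asarray(c["tool_from_camera"])
    R=s["tcp_rot"]@T[:3,:3]; t=s["position"]+s["tcp_rot"]@T[:3,3]
    cv2.imwrite(f"pics/{name}.png",p[:,:,::-1]); np.savez(f"{name}.npz",p=p,d=d,K=c["K"],t=t,R=R)
    return p,d,c["K"],R,t
E
python3 - <<'E'
import rig
from h import *
s=rig.sense(); print(np.arctan2(s["tcp_rot"][1,2],s["tcp_rot"][0,2]))
print(rig.camera_params("wrist"))
for psi in (np.pi/2-.2,-np.pi/2-.2):
    print(psi,[rig.inverse_kinematics(np.array(q),down(psi)) for q in ([.555,.165,.3],[.555,.165,.07],[.46,.18,.07],[.515,-.242,.13])])
rig.movep(np.array([.515,.165,.32]),down(np.pi/2-.2))
for n,q in (("w_rack",None),("w_tin",[.46,-.242,.32])):
    if q: rig.movep(np.array(q),down(np.pi/2-.2))
    p,d,K,R,t=wrist_view(rig,n); print(n,t,R[:,2],rig.sense()["joint_pos"])
print(rig.sense()["time_s"])
a=np.hstack([cv2.resize(cv2.imread(f"pics/{n}.png"),(400,300)) for n in("w_rack","w_tin")]);cv2.imwrite("pics/both.png",a)
E
```

```text
1.154002769490434
{'K': array([[299.71599466,   0.        , 277.3801008 ],
       [  0.        , 299.71599466, 207.09754114],
       [  0.        ,   0.        ,   1.        ]]), 'tool_from_camera': array([[-8.48361715e-04, -3.17129432e-01,  9.48381887e-01,
        -1.18617851e-01],
       [-3.17812010e-04, -9.48382095e-01, -3.17129786e-01,
         8.06120654e-02],
       [ 9.99999590e-01, -5.70447922e-04,  7.03783518e-04,
        -4.77967916e-04],
       [ 0.00000000e+00,  0.00000000e+00,  0.00000000e+00,
         1.00000000e+00]])}
1.3707963267948966 [array([-0.47957535,  0.27436153,  0.14723667,  1.72062095, -0.0435639 ,
        1.14978834,  1.05083879]), array([-0.4223257 ,  0.53787265,  0.07982709,  1.92718589, -0.06509887,
        0.67897243,  1.06775375]), array([-0.5035307 ,  0.43610062,  0.05580664,  2.12232934, -0.04273345,
        0.58417903,  0.9535118 ]), array([-0.0594064 ,  0.4874592 ,  0.56245333,  1.93642045, -0.35037226,
        0.81492013,  2.06516476])]
-1.7707963267948965 [array([-0.88454713,  0.31309596,  0.67139284,  1.74273893, -0.21064823,
        1.15886759, -1.92267796]), array([-0.78222321,  0.60122078,  0.57116667,  1.94844807, -0.47744462,
        0.72814435, -1.69718938]), array([-0.90722517,  0.49189596,  0.57120207,  2.14462321, -0.45300556,
        0.62293189, -1.78613942]), array([-0.42389273,  0.75405711,  1.17867439,  1.95369313, -0.83016537,
        1.02978185, -0.62693899])]
w_rack [0.43548655 0.18150505 0.4384809 ] [ 0.31088838 -0.06154643 -0.94845161] [-0.51726186  0.19466953  0.14955973  1.77675084 -0.031672    1.17272084
  1.01480633]
w_tin [ 0.38152355 -0.22543629  0.43848683] [ 0.31119758 -0.06118063 -0.94837387] [-0.02912271  0.16230578  0.49429759  1.83627559 -0.08397062  1.16368555
  1.86668408]
3.5917
```

View pics/both.png

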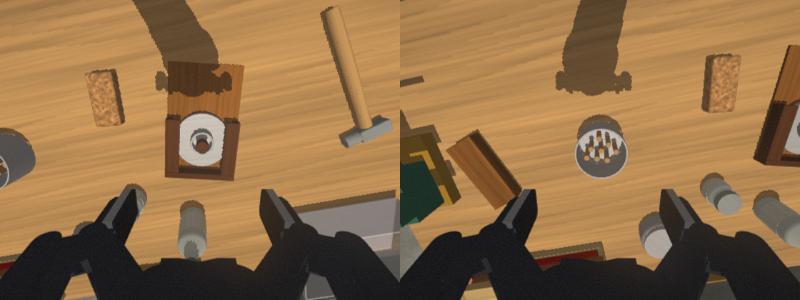

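Left (rack view): lid disc about (203,140) in this half-size picture, dark U of the rack below it, board's open end at the top. Right (tin view): rim about (202,155), clear surroundings.

```bash
python3 - <<'E'
from h import *
def load(n):
    f=np.load(n+".npz");return [f[k] for k in "pdKRt"]
p,d,K,R,t=load("w_rack");P=cloud(d,K,R,t);z=P[...,2];ok=d>0
box=np.zeros(d.shape,bool);box[60:270,200:360]=1
hsv=cv2.cvtColor(p,cv2.COLOR_RGB2HSV);S=hsv[...,1]
m=box&ok&(abs(z-.035)<.006);q=P[m]
c=big(cv2.morphologyEx((m).astype(np.uint8),cv2.MORPH_OPEN,np.ones((3,3))))
w=cast(c[:,0],K,R,t,.035);b=cv2.minAreaRect(w[:,:2].astype(np.float32));print("U",b,np.median(q[:,2]));print(cv2.boxPoints(b))
m=box&ok&(z>.003)&(z<.045)
c=big(m);w=P[m];m2=box&ok&(abs(z-.006)<.006);
b=cv2.minAreaRect(P[m][:,:2].astype(np.float32));print("board",b);print(cv2.boxPoints(b))
m=box&(S<60)&ok&(abs(z-.023)<.008);c=big(m);w=cast(c[:,0],K,R,t,.023)
(x,y),r=cv2.minEnclosingCircle(w[:,:2].astype(np.float32));print("lid",x,y,r)
e=cv2.fitEllipse(w[:,:2].astype(np.float32));print(e)
m=box&ok&(z>.06)&(z<.08);c=big(m);w=cast(c[:,0],K,R,t,.069);print("knob",cv2.minEnclosingCircle(w[:,:2].astype(np.float32)),np.median(P[m],0))
p,d,K,R,t=load("w_tin");P=cloud(d,K,R,t);z=P[...,2];ok=d>0
box=np.zeros(d.shape,bool);box[140:270,225:330]=1
m=box&ok&(abs(z-.07)<.006);c=big(m);w=cast(c[:,0],K,R,t,.07);print("tin",cv2.minEnclosingCircle(w[:,:2].astype(np.float32)),cv2.fitEllipse(w[:,:2].astype(np.float32)),np.median(z[m]))
E
```

```text
U ((0.5759181380271912, 0.15925726294517517), (0.14416703581809998, 0.12371601909399033), 75.3035888671875) 0.03623885583787437
[[0.4977965  0.10522527]
 [0.61746496 0.07383884]
 [0.65403974 0.21328926]
 [0.5343713  0.2446757 ]]
board ((0.5310639142990112, 0.16390851140022278), (0.25564464926719666, 0.31148695945739746), 78.63455200195312)
[[0.35318506 0.06928453]
 [0.65856385 0.00790098]
 [0.7089428  0.2585325 ]
 [0.40356398 0.31991604]]
lid 0.5573228597640991 0.16379188001155853 0.056083932518959045
((0.5572578310966492, 0.1643313318490982), (0.09528224915266037, 0.11420504003763199), 75.77684020996094)
knob ((0.5568059682846069, 0.16478320956230164), 0.012807056307792664) [0.55636008 0.16477356 0.07009809]
tin ((0.5154814124107361, -0.24649786949157715), 0.049780990928411484) ((0.5156874656677246, -0.2464364469051361), (0.0962476134300232, 0.09824110567569733), 80.66191864013672) 0.07070118098544081
```

```bash
python3 - <<'E'
import rig
from h import *
f=np.load("w_rack.npz");p,d,K,R,t=[f[k] for k in "pdKRt"];P=cloud(d,K,R,t);z=P[...,2]
u0=np.array([np.cos(-.2565),np.sin(-.2565)]);n0=np.array([-u0[1],u0[0]])
m=np.zeros(d.shape,bool);m[60:270,200:360]=1;m&=(d>0)&(abs(z-.035)<.006)
q=P[m][:,:2]-[.557,.1645];a=q@u0;b=q@n0
for s in(1,-1):
    k=(s*b>.04)&(a>-.03)&(a<.06)&(abs(b)<.08)
    # per-bin outer edge and inner edge
    bins=np.arange(-.03,.06,.006);X=[];O=[];I=[]
    for c in bins:
        j=k&(a>=c)&(a<c+.006)
        if j.sum()>3:X.append(c+.003);O.append(np.percentile(s*b[j],95)*s);I.append(np.percentile(s*b[j],5)*s)
    print(s,np.polyfit(X,O,1),np.polyfit(X,I,1))
def tin(n):
    p,d,K,R,t=wrist_view(rig,n);P=cloud(d,K,R,t);z=P[...,2]
    m=(d>0)&(abs(z-.07)<.006)&(np.hypot(P[...,0]-.515,P[...,1]+.245)<.07)
    w=cast(big(m)[:,0],K,R,t,.07)[:,:2].astype(np.float32);print(n,cv2.minEnclosingCircle(w),cv2.fitEllipse(w))
rig.movep(np.array([.46,-.245,.24]),down(1.37));tin("w_tin2")
rig.movep(np.array([.57,-.245,.26]),down(-1.77));tin("w_tin3")
print(rig.sense()["time_s"],rig.sense()["joint_pos"])
E
```

```text
1 [-7.07089918e-05  6.96681507e-02] [-0.00212136  0.04436367]
-1 [ 0.00868922 -0.07069649] [ 0.00159875 -0.04581045]
w_tin2 ((0.5152553915977478, -0.24626456201076508), 0.05008518695831299) ((0.5155201554298401, -0.24652189016342163), (0.09654174745082855, 0.09878452122211456), 83.16514587402344)
w_tin3 ((0.515850305557251, -0.24653756618499756), 0.049775630235672) ((0.5158392786979675, -0.24665623903274536), (0.09649486839771271, 0.09842433035373688), 82.97107696533203)
6.5167 [-0.4020033   0.58624446  1.11576044  1.70879512 -0.56086681  1.20750811
 -0.91266418]
```

```bash
python3 - <<'E'
import rig
from h import *
A=down(-.2565+np.pi/2); k=np.array([.5568,.1646,0])
rig.movep(k+[0,0,.16],A)
print(rig.move_l(k+[0,0,.0725],feed=.08,until_force=8))
rig.command_gripper(.012,50); s=rig.sense();print(s["finger_gap"],s["position"],s["wrist_force"],s["time_s"])
wrist_view(rig,"grip")
E
```

```text
False
0.022394495608609125 [0.55696511 0.16482239 0.0727736 ] [0.04104937 0.33797443 2.62274202] 10.125
```

View pics/grip.png

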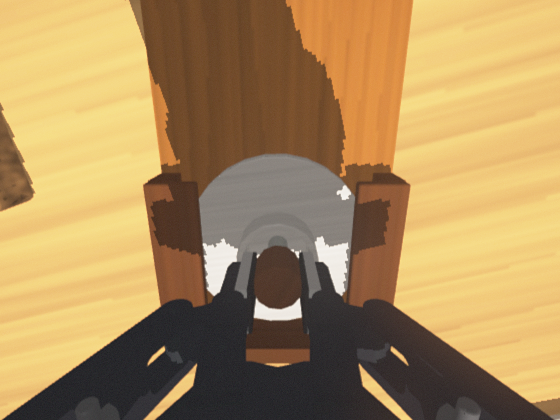

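The pads hold the knob (around (278,277)), centred between the lips, with the tips above the collar and the gap close to 24 mm. Next is the slide out.

```bash
python3 - <<'E'
import rig
from h import *
s=rig.sense();p=s["position"];u=np.array([np.cos(-.2565),np.sin(-.2565),0])
rig.move_l(p+[0,0,.0012],feed=.01);print(rig.sense()["wrist_force"],rig.sense()["position"]-p)
print(rig.move_l(p+[0,0,.0012]-.098*u,feed=.06,until_force=15))
s=rig.sense();print(s["position"],s["wrist_force"],s["finger_gap"],(s["position"]-p)@u);rig.sleep(.2)
wrist_view(rig,"slid");print(s["time_s"])
E
```

```text
[ 0.60819977 -0.42324096 -3.2729629 ] [-0.00050565 -0.0002724   0.00067845]
False
[0.46255488 0.18957381 0.07400146] [ 0.3439498  -0.4662786  -2.43903975] 0.022187280082348482 -0.09760099346679948
12.2583
```

View pics/slid.png

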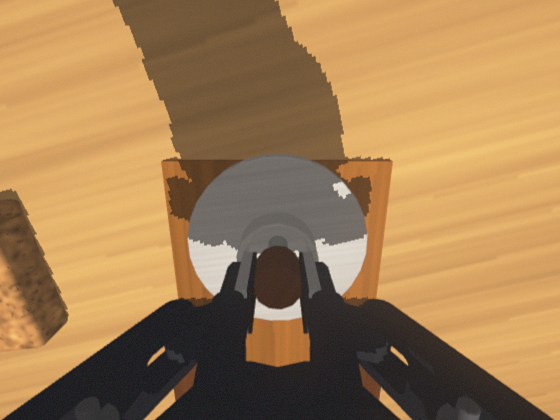

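The lid set is clear of the lips: its disc is centred at about (278,240) on the bare board and nested. Fz changed by −2.4 to −3.3 N, matching both lids' weight (2.65 N). Now I'll measure the lid's offset from the TCP before carrying it.

```bash
python3 - <<'E'
import rig
from h import *
from scipy.optimize import least_squares
s=rig.sense();T=s["position"];r=s["tcp_rot"];print("tilt",r[:,0])
f=np.load("slid.npz");p,d,K,R,t=[f[k] for k in "pdKRt"]
hsv=cv2.cvtColor(p,cv2.COLOR_RGB2HSV);S=hsv[...,1]
m=np.zeros(S.shape,bool);m[145:260,170:390]=1;m&=(S<70)
c=big(m)[:,0];c=c[(c[:,1]<232)&(c[:,1]>147)]
w=cast(c,K,R,t,.0242)[:,:2]
g=least_squares(lambda v:np.hypot(*(w-v[:2]).T)-v[2],[*T[:2],.055],loss="soft_l1",f_scale=.001);print("outer",g.x,"tool off",(g.x[:2]-T[:2])@r[:2,1:],len(w))
# knob column through centre
col=278;k=np.where((hsv[235:320,col,1]>90)&(hsv[235:320,col,2]<130))[0]+235;print(k.min(),k.max(),p[240:320:6,col].tolist())
q=cast([[col,k.max()]],K,R,t,.0702)[0];print("knob far edge off",(q-T)@r[:,1:],"centre = +.012 in tool y")
E
```

```text
tilt [ 1.13498663e-04 -9.52041073e-06 -9.99999994e-01]
outer [0.46068162 0.18932014 0.05405193] tool off [ 0.00149421 -0.00073138] 231
247 307 [[89, 86, 83], [68, 53, 44], [64, 50, 41], [61, 48, 35], [66, 50, 42], [68, 46, 36], [67, 48, 38], [62, 42, 34], [65, 43, 33], [67, 47, 40], [65, 47, 36], [68, 47, 35], [214, 205, 195], [216, 209, 198]]
knob far edge off [-0.01132138 -0.00024225] centre = +.012 in tool y
```

```bash
python3 - <<'E'
import rig
from h import *
p=rig.sense()["position"];g=np.array([.5157,-.2465,0])
rig.move_l(p+[0,0,.13],feed=.08)
rig.move_l(g+[0,0,.20],feed=.15)
rig.move_l(g+[0,0,.15],feed=.06);rig.sleep(.3)
s=rig.sense();print(s["position"],s["wrist_force"],s["finger_gap"],s["time_s"])
wrist_view(rig,"above")
p,d=rig.camera("scene");cv2.imwrite("pics/sc.png",cv2.resize(p[110:240,150:330,::-1],None,fx=3,fy=3))
print(rig.move_l(g+[0,0,.1275],feed=.02,until_force=4));s=rig.sense();print(s["position"],s["wrist_force"],s["time_s"])
E
```

```text
[ 0.51581303 -0.24654947  0.15027924] [ 0.20586827  0.31120485 -2.72451092] 0.022115042424975685 18.65
False
[ 0.51581022 -0.24656473  0.12766446] [ 0.23895927  0.41547824 -2.58329074] 20.025
```

View pics/sc.png

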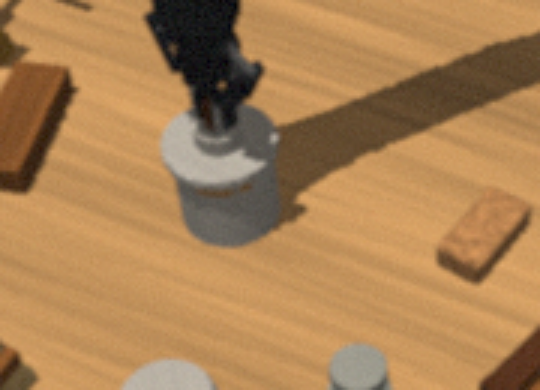

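Just above seating, the lids are level and centred over the tin (about (220,150)), and there was no contact down to z = 0.1277. I'll finish the descent by feel and release.

```bash
python3 - <<'E'
import rig
from h import *
p=rig.sense()["position"]
print(rig.move_l(p-[0,0,.004],feed=.008,until_force=4));s=rig.sense();print(s["position"],s["wrist_force"])
rig.command_gripper(.05);rig.sleep(.3);s=rig.sense();print(s["finger_gap"],s["wrist_force"],s["time_s"])
rig.command_gripper(.085)
q=s["position"];rig.move_l([q[0]-.055,q[1],.26],feed=.15);rig.sleep(.1)
p,d,K,R,t=wrist_view(rig,"seated");P=cloud(d,K,R,t);z=P[...,2];rho=np.hypot(P[...,0]-.5157,P[...,1]+.2465)
m=(d>0)&(abs(z-.077)<.008)&(rho<.07);w=cast(big(m)[:,0],K,R,t,.077)[:,:2].astype(np.float32)
print("plate",cv2.minEnclosingCircle(w),np.median(z[m&(rho>.03)&(rho<.05)]))
a=np.c_[P[m&(rho>.03)&(rho<.05)]];print("plane tilt",np.linalg.lstsq(np.c_[a[:,:2],np.ones(len(a))],a[:,2],rcond=None)[0])
m=(d>0)&(abs(z-.123)<.006)&(rho<.03);w=cast(big(m)[:,0],K,R,t,.123)[:,:2].astype(np.float32);print("knob",cv2.minEnclosingCircle(w),np.median(z[m]),rig.sense()["time_s"])
m=(d>0)&(abs(z-.097)<.004)&(rho<.035);print("collar",np.median(P[m],0),m.sum())
E
```

```text
True
[ 0.51592902 -0.24649284  0.12672965] [0.41252566 1.06455022 5.14814708]
0.05030621179668069 [ 0.16967483  0.2254267  -0.02483804] 20.9917
plate ((0.5157721042633057, -0.24716505408287048), 0.05676223337650299) 0.07827250692413962
plane tilt [0.00116363 0.00061781 0.07782901]
knob ((0.5150930881500244, -0.24673300981521606), 0.013306633569300175) 0.12404144407129475 22.7
collar [ 0.50732833 -0.24458216  0.09784351] 436
```

View pics/seated.png

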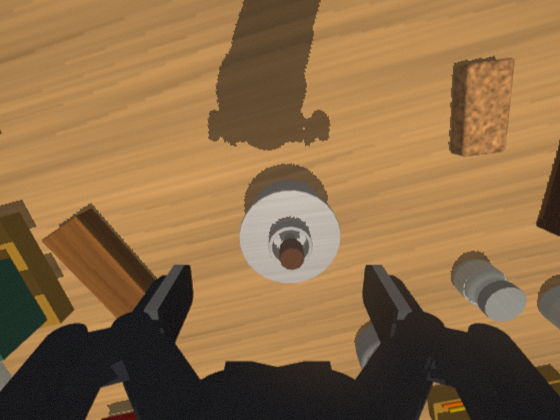

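Seated: plate centre (290,236), knob at (291,255), level. The plate's depth and tilt and the contact height all match the predicted values. Next, take the collar.

```bash
python3 - <<'E'
import rig
from h import *
g=np.array([.5156,-.2469,0])
rig.command_gripper(.060);rig.move_l(g+[0,0,.165],feed=.12);rig.sleep(.2)
hit=rig.move_l(g+[0,0,.096],feed=.025,until_force=4);s=rig.sense();print(hit,s["position"],s["wrist_force"],s["finger_gap"])
z=max(s["position"][2]+.003,.099) if hit else .099
rig.move_l(g+[0,0,z],feed=.02)
rig.command_gripper(.03,60);rig.sleep(.2);s=rig.sense();print(s["finger_gap"],s["position"],s["wrist_force"],s["time_s"])
wrist_view(rig,"collar")
E
```

```text
True [ 0.51560752 -0.24691469  0.09702022] [-0.81522425  0.3172133   4.9733188 ] 0.05982249321349381
0.044277067573312845 [ 0.51561155 -0.2468586   0.10031376] [-1.49693888  0.94838467  5.50395459] 27.7
```

View pics/collar.png

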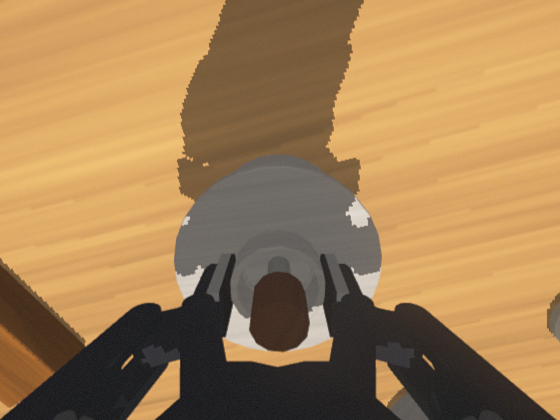

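The fingers hold the collar, with the knob (279,310) free between them. The gap is 44.3 mm, and the pads squeeze slightly as they did on the knob. Lifting.

```bash
python3 - <<'E'
import rig
from h import *
p=rig.sense()["position"]
rig.move_l(p+[0,0,.012],feed=.015);s=rig.sense();print(s["wrist_force"],s["finger_gap"])
rig.move_l(p+[0,0,.095],feed=.05);rig.sleep(.5);s=rig.sense();print(s["position"],s["wrist_force"],s["finger_gap"],s["time_s"])
wrist_view(rig,"lift")
q,d=rig.camera("scene");cv2.imwrite("pics/sc2.png",cv2.resize(q[90:240,150:330,::-1],None,fx=3,fy=3))
E
```

```text
[-0.65621174 -0.02971992 -0.56634083] 0.044215486260066786
[ 0.51559799 -0.24686188  0.195298  ] [ 0.67254546 -0.08955928 -1.28955782] 0.0437412381922904 31.025
```

View pics/sc2.png

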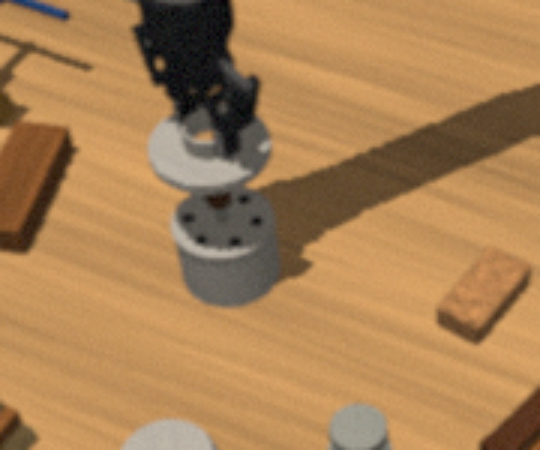

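The outer lid hangs level at (210,150), and the inner lid sits flat in the tin at (225,220). The load of 1.29 N is the outer lid alone (1.18 N). I'll check level and slip, then hand in.

```bash
python3 - <<'E'
import rig
from h import *
f=np.load("lift.npz");p,d,K,R,t=[f[k] for k in "pdKRt"]
def chk(d,K,R,t):
    P=cloud(d,K,R,t);rho=np.hypot(P[...,0]-.5156,P[...,1]+.2469)
    m=(d>0)&(abs(P[...,2]-.170)<.015)&(rho>.028)&(rho<.05)&(np.indices(d.shape)[0]<240);a=P[m]
    k=np.linalg.lstsq(np.c_[a[:,:2]-[.5156,-.2469],np.ones(len(a))],a[:,2],rcond=None)[0];print("tilt xy, plate top z",k,len(a))
chk(d,K,R,t)
p,d,K,R,t=wrist_view(rig,"lift2");chk(d,K,R,t)
s=rig.sense();print(s["finger_gap"],s["wrist_force"],s["time_s"])
rig.finish_job()
E
```

```text
tilt xy, plate top z [-6.87863814e-06 -2.43823065e-04  1.73054420e-01] 7484
tilt xy, plate top z [ 0.00090353 -0.00064691  0.17308158] 7485
0.0440902676396256 [-0.02136336 -0.67772858 -0.65575571] 31.175
the job is handed in; nothing more can be done
```

I slid the nested lid set out of the rack by the knob, carried it over and lowered it onto the tin. After letting go of the knob, I took the outer lid by its collar and lifted it 95 mm. The job was handed in at about 31 s with the outer lid still held in the air; the rig gives no verdict.

Last checks:
- **Outer lid:** the plate top is at z = 0.173 m, so its origin is about 100 mm above the inner lid's (54 mm needed). Tilt is under 0.002 rad, and two pictures taken 0.15 s apart show no slip. The load was 1.29 N just after lifting, close to the outer lid's own 1.18 N. A reading just before hand-in gave 0.66 N vertical with 0.68 N sideways, which I put down to sensor noise or bias.
- **Inner lid:** before the lift, the plate was level and the knob was within about 1 mm of the tin's centre. The contact height matched full seating. After the lift, the scene picture shows it flat in the upright tin; I did not re-measure its position then.
- **Disagreement:** the first top-view fit put the tin about 4 mm off in y from the wrist camera. Three wrist views agreed to within about 0.5 mm, so I used those.
- **Bystanders:** nothing touched the other objects as far as the pictures and force readings show; I did not re-measure their positions.

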